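# Close a gel-casting cassette under the filling needle and hold its cover on the seal

### The arm

A 6-joint arm with a two-finger parallel gripper is mounted at the origin on the work surface. World frame = base frame: x ahead of the robot, y to its left, z up, the work surface at z = 0. Lengths are in m, angles in rad, forces in N, time in s.
With the tool pointing down it reaches from about 0.325 to 0.85 m from the base axis. Payload 4.4 kg.
Tool frame: the origin (TCP) lies between the finger pads; the fingertips stand manip.tcp_to_tips ahead of it and the grasp point (between the pads) lies 5 mm behind it (manip.tcp_to_tips is the distance from the TCP to the fingertips, in m); z points along the fingers, y is the line along which they close (so a half turn about z gives the same grasp; the last joint's range is limited). The gripper opens to 94 mm and grips with 3 to 60 N. Pads are 16 mm wide; open, the fingers measure 119 mm over their backs; the gripper's body (75 mm by 177 mm) begins 78 mm behind the grasp point.
Start: joints at [-1.407, 0.207, 1.542, -0, 1.393, -0.15], TCP at [0.178, -0.547, 0.219] pointing down, gripper open.
Joint ranges: [-2.73, 2.73], [-0.86, 2.22], [0.23, 2.46], [-1.11, 4.25], [0.08, 2.63], [-2.82, 2.82]. Speed limits (rad/s): [2.79, 2.79, 3.14, 3.14, 3.14, 3.14].

### API

Orientations are given as a unit quaternion [x, y, z, w].
In Python, from station import manip gives the robot as it stands. The module is installed in compiled form; this text tells all that it offers.
- The arm moves only by the shell command python3 -m crank 'ROWS' [OPENING]. ROWS is JSON, a list of rows, each a list of 2 entries, a list of its own where there are three numbers: the shift along the tool's x, y, z in m, then the turn, a rotation vector about the tool's x, y, z in degrees. In form: [[[tx, ty, tz], [ax, ay, az]], ...]. A call has 1 to 10 rows; each row is the pose to reach, as a shift and turn from the pose commanded when the call began, along the tool's axes at that moment; what a row does not reach only later rows make up. A row lasts 1/8 s, in which the tool goes at most 62.5 mm and 10.7 degrees, less where a joint would pass 70% of its speed; a pose out of reach is approached as far as the arm can. A call with a gripper value outside its range is refused whole. OPENING is the finger opening in m, from 0 to 0.094, set as the call begins (- or left out, the last holds). The fingers move at their own pace and stop on an object; the grip force is fixed at half the most. Time passes only in rows, so rows that repeat a pose let the fingers close. It gives the time, the measured TCP pose, the force, the opening and the grip force at its end, in the units of the state.
- manip.get_obs(): the state, without advancing time (a new reading comes with each control period).
- manip.camera(name): name is "side" or "top" or "wrist"; returns a dict with "color" (480x640x3 uint8, blue, green, red), "mtx" (3x3 intrinsics, pixels), "D" ([k1, k2, p1, p2, k3] as OpenCV has them; the pictures are not rectified), "xyz" and "orientation" of the camera in the world. Camera axes: x right, y down, z forward; pixel columns grow to the right and rows downward; lengths in m; the calibration is good to about 2 mm. A picture is of the moment at which its call begins. There is no depth.
- manip.close_job(): hands the job in; it is judged then, once.
Trained networks look in a picture, given as the dict that the camera call returned (one of the last four; its "shot" number tells which), for a name from the list of things; names that differ only in an ending like _2 or _b are one class to them, and where a whole thing is asked for, a point or a joint stands for the part that bears it (a point fixed in the world has none). Each returns a list of dicts, best first, with "conf" (0 to 1); they miss things now and then, are a little off and sometimes report something else, mostly with a low value. They report only what shows in the picture. A call takes as long as a camera call.
- manip.spot_in(name, picture): "position" ([x, y, z] in m, in world coordinates, good to about 4 mm: the middle of the surface that is visible of it).
The state is a dict: "time": time; "joint_pos": joint angles; "qd": joint speeds; "tau": joint torques, N m; "ee_pos": TCP position; "tool_rot": TCP orientation; "contact_force": force on the tool from outside, world axes, zero at the start; "ft_torque": the same for the moment, N m; "gripper_width": finger opening in m; "grip_force": force on a finger pad.
Only numpy, scipy, OpenCV 4.12 (cv2) and the standard library are available. Lean on these libraries where they do the work, as an engineer would, in place of code of your own. Each camera call takes 0.05 s, during which the arm holds its last target. There are 200 camera calls.

### The job

Get the gel-casting cassette ready for the pour: first slide it along its stand (the upright steel post on its end is the grip for that) until the funnel on its rear edge sits right under the filling needle. Then turn the black quarter-turn key in the clear cover until it lines up with the slot below it and the two index lines, push the cover down shut against the frame, and finish while still holding it pressed there, so that I can put the spring clips on. Do not knock the needle, and leave everything else on the bench where it is.

Things in the scene. Friction and masses are not known exactly. Their poses are not given: they have to be found in the camera images.
- grip_post (a point): centre of the top of the round steel post (18 mm thick, 42 mm tall, on a 14 mm thick ear) at the cassette's -y end: the grip for sliding. 43 mm from the cover's side edge, so close the fingers along its x. Axes are the cassette's: x to the rear (away from the robot), y along the rails, z up
- fill_port (a point): centre of the mouth of the small open funnel (20 mm across at the mouth, 14 mm tall) on the rear bar of the cassette's frame; axes as the cassette's; moves with the cassette
- needle_tip (a point): tip of the thin steel filling needle (3 mm thick, 44 mm long, pointing straight down), 10 mm above the height of the funnel's mouth, in line with the funnel's path. Fixed on a bracket on the stand's rear rail; where along the rail varies
- cassette (a joint): slide of the cassette (grey-white plastic frame, 196 by 210 mm, 26 mm tall, on a 15 mm high stand) along the guide rails, m: grows along the stand's y (to the robot's left), range -0.13 to 0.12. It cannot turn or leave the rails, takes about 5 N to move and stays where it is left. It starts 50 to 210 mm short of the needle, on its -y side
- key (a joint): turn of the quarter-turn key, rad: 0 = in line with the slot (bar along the cassette's y, parallel to front edge and index lines), grows counter-clockwise from above. Starts at 0.6 to 1.5, so turn it clockwise. No stop or click at 0; takes about 0.06 N m and stays as left. Its T-foot under the cover enters the slot only if within about 0.2 rad; else it rests on the frame and keeps the cover up
- key_top (a point): centre of the top of the key's black grip bar (38 mm long, 11 mm thick, 22 mm tall, underside 10 mm above the cover, white line on top), at the middle of the cover's front, 140 mm from the hinge. Its y axis lies along the bar, x across it (close the fingers along x), z up; turns with the key
- cover_hinge (a joint): tilt of the cover, rad: 0 = shut flat on the frame, grows as the front rises, range 0 to 0.14. With the key out of line it rests at about 0.09 (key 12 mm up); in line and let go it sinks to 0.065 on its soft seal; 3 to 8 N down at key or front edge then shuts it, and it springs up when let go. The key can be gripped, turned and pushed down in one grasp
- cover: clear acrylic cover (160 by 206 mm, 8 mm thick) of the cassette, hinged along its rear edge, with the key in it; origin on the hinge line at the underside, x to the rear, y along the hinge. Shut, its top is 49 mm above the bench
- cover_front (a point): point on the cover's top face, middle of the front, 6 mm behind the front edge, 160 mm from the hinge and 20 mm in front of the key's axis; axes as the cover's
- slot (a point): centre of the mouth of the slot in the top of the frame's front bar, 30 mm long (y) by 12 mm wide (x), right under the key; axes as the cassette's. The top of the frame is 41 mm above the bench
- needle: the bracket that carries the needle: clamp block 36 by 34 by 22 mm on the rear rail, post 12 mm thick and 135 mm tall, short arm reaching 41 mm towards the front; origin under the clamp block, 35 mm above the bench, axes as the stand's
- clip_a: steel spring clip, 60 by 50 by 20 mm, lying in front of the stand (bystander); origin under its middle
- clip_b: second spring clip like the first (bystander)
- comb: white well comb, 130 by 40 mm, 5 mm thick, lying flat in front of the stand (bystander)
- amber_a: brown glass bottle with blue cap, 80 mm across, 170 mm tall (bystander); origin under its middle
- white_jar: white jar, 76 mm across, 120 mm tall (bystander); origin under its middle
- tip_box: blue pipette-tip box with clear lid, 120 by 85 by 92 mm (bystander); origin under its middle
- tube_rack: blue tube rack with small tubes, 110 by 65 mm, 41 mm tall (bystander); origin under its middle

How it is judged:
On the way, in this order (a step that is already met when the one before it is completed fails the run):
1. the cassette's funnel is brought under the needle (horizontal distance between fill_port and needle_tip below 0.006 m), for 0.2 s.
2. with the funnel under the needle, the key is turned in line with the slot (horizontal distance between fill_port and needle_tip below 0.006 m and value of joint key between -0.2 and 0.2 rad), for 0.2 s.
3. the cover is pressed shut against the frame by the robot (all of step 2 and value of joint cover_hinge below 0.012 rad and contact force between any of the fingers, the arm and cover above 2 N), for 0.3 s.
At the end, for the whole second after the job is handed in: The middle of the funnel's mouth is within 6 mm of the needle's tip seen from above, the key is within 0.2 rad of its slot, the cover is down to under 0.012 rad (front edge within 2 mm of the frame), the robot presses on the cover or its key with more than 2 N, and nothing moves (all of step 3 and velocity of joint cover_hinge between -0.05 and 0.05 rad/s and velocity of joint cassette between -0.01 and 0.01 m/s); the arm keeps its last pose, push and grip.
It fails at once if the needle or its bracket is pushed with more than 4 N (contact force between any of the fingers, the arm and needle above 4 N).
It fails at once if a bystander is moved by more than 20 mm (distance of any of clip_a, clip_b, comb, amber_a, white_jar, tip_box, tube_rack from where it was at the start of the episode above 0.02 m).
It also fails if it takes over 48 s, if anything falls off the work surface, if the arm or the gripper's body presses on something with over 40 N, if the wrist force passes 120 N, or if a joint passes its speed limit or range.

## Working session

There is one attempt and no reset: what is moved stays moved. The work goes in short steps, Python scripts to look and compute and a shell command to move; the robot and the scene stay as the last step left them, time stands still between calls to the robot, and variables do not carry over. Pictures are saved under pics/ and viewed, at most 10 in all, crops included, and the job is handed in when it is done.

```bash
mkdir -p pics; cat > h.py <<'E'
import numpy as np,cv2
from station import manip
from scipy.spatial.transform import Rotation as R
def pix(c,P):
    Rm=R.from_quat(c["orientation"]).as_matrix(); t=np.array(c["xyz"])
    Pc=(np.atleast_2d(P)-t)@Rm
    p,_=cv2.projectPoints(Pc,np.zeros(3),np.zeros(3),np.array(c["mtx"]),np.array(c["D"]))
    return p[:,0]
def ray(c,uv,z):
    Rm=R.from_quat(c["orientation"]).as_matrix(); t=np.array(c["xyz"])
    n=cv2.undistortPoints(np.array([[uv]],float),np.array(c["mtx"]),np.array(c["D"]))[0,0]
    d=Rm@[n[0],n[1],1]
    return t+d*(z-t[2])/d[2]
E
python3 - <<'E'
from h import *
print(manip.get_obs()); print(manip.tcp_to_tips)
for n in ["top","side"]:
    c=manip.camera(n); cv2.imwrite(f"pics/{n}0.png",c["color"]); print(n,c["xyz"],c["orientation"])
    for o in ["grip_post","fill_port","needle_tip","key_top","cover_front","slot","needle","cover","cassette","clip_a","comb","amber_a","white_jar","tip_box","tube_rack"]:
        try: print(o,[(np.round(d["position"],3).tolist(),round(d["conf"],2)) for d in manip.spot_in(o,c)[:3]])
        except Exception as e: print(o,e)
E
```

```text
{'time': 0.0, 'joint_pos': array([-1.40650367e+00,  2.07398710e-01,  1.54290782e+00,  1.04340351e-05,
        1.39350660e+00, -1.50499403e-01]), 'qd': array([ 1.95303715e-05, -1.03465897e-03, -2.17363338e-03,  1.63954480e-04,
        7.36115253e-05,  9.94911857e-04]), 'tau': array([-4.44176612e-05, -3.70876086e+01, -2.81414813e+01,  6.99140551e-02,
        3.61745583e-02, -1.75167424e-04]), 'ee_pos': array([ 0.17789808, -0.54599023,  0.21832475]), 'tool_rot': array([ 9.87638332e-01,  1.56745948e-01, -2.52276759e-06, -1.11025086e-03]), 'contact_force': array([ 0.54840904, -0.49815306,  0.575297  ]), 'ft_torque': array([ 0.04930932, -0.0203988 ,  0.04906859]), 'grip_force': 0.0, 'gripper_width': 0.09380381358760911}
0.014
top [0.31528901 0.02577769 1.8040344 ] [-0.70351441  0.70772778 -0.04868328  0.04264744]
grip_post [([0.604, -0.123, 0.052], 0.59)]
fill_port [([0.6, -0.122, 0.053], 0.94), ([0.584, -0.12, 0.061], 0.24)]
needle_tip [([0.689, 0.081, 0.144], 0.7)]
key_top [([0.529, -0.132, 0.093], 0.39)]
cover_front [([0.583, -0.122, 0.057], 0.76)]
slot [([0.604, -0.119, 0.055], 0.85), 
[... 642 characters left out ...]
9, 0.053], 0.76)]
needle_tip [([0.687, 0.083, 0.111], 0.71), ([0.532, -0.119, 0.081], 0.36)]
key_top [([0.531, -0.121, 0.081], 0.42)]
cover_front [([0.579, -0.109, 0.056], 0.69)]
slot [([0.595, -0.087, 0.051], 0.61)]
needle [([0.69, 0.082, 0.114], 0.92)]
cover [([0.585, -0.105, 0.054], 0.61), ([0.62, -0.44, 0.08], 0.51)]
cassette [([0.595, -0.085, 0.055], 0.67)]
clip_a [([0.417, -0.185, 0.013], 0.68), ([0.383, 0.059, 0.021], 0.63)]
comb [([0.414, -0.043, 0.004], 0.8), ([0.579, -0.109, 0.055], 0.5), ([0.688, 0.081, 0.114], 0.33)]
amber_a [([0.447, 0.464, 0.113], 0.56)]
white_jar []
tip_box [([0.446, -0.422, 0.072], 0.88)]
tube_rack [([0.591, -0.089, 0.05], 0.75), ([0.632, 0.486, 0.025], 0.7)]
```

View pics/top0.png

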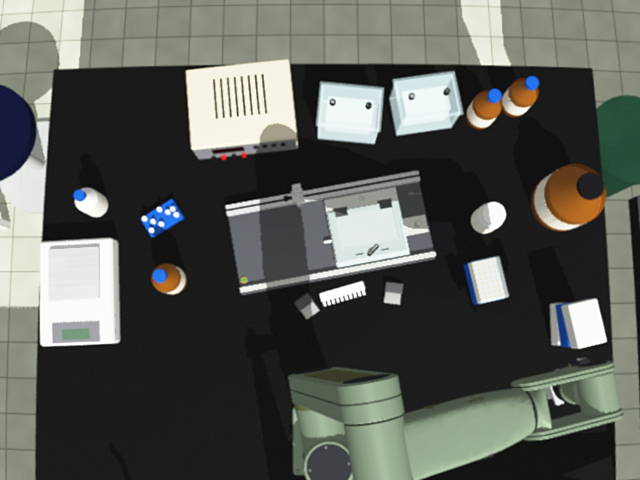

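View pics/side0.png

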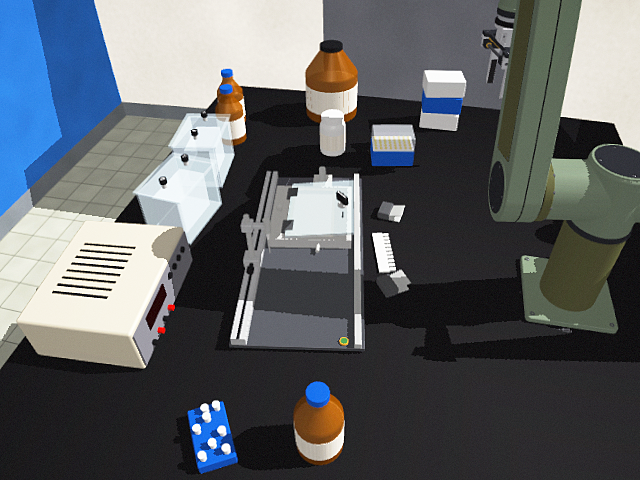

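```bash
python3 - <<'E'
import cv2
a=cv2.imread("pics/top0.png")[165:300,220:440]; cv2.imwrite("pics/t1.png",cv2.resize(a,None,fx=3.6,fy=3.6,interpolation=cv2.INTER_CUBIC))
a=cv2.imread("pics/side0.png")[155:290,220:400]; cv2.imwrite("pics/s1.png",cv2.resize(a,None,fx=4.4,fy=4.4,interpolation=cv2.INTER_CUBIC))
E
```

```text
(no output)
```

View pics/t1.png

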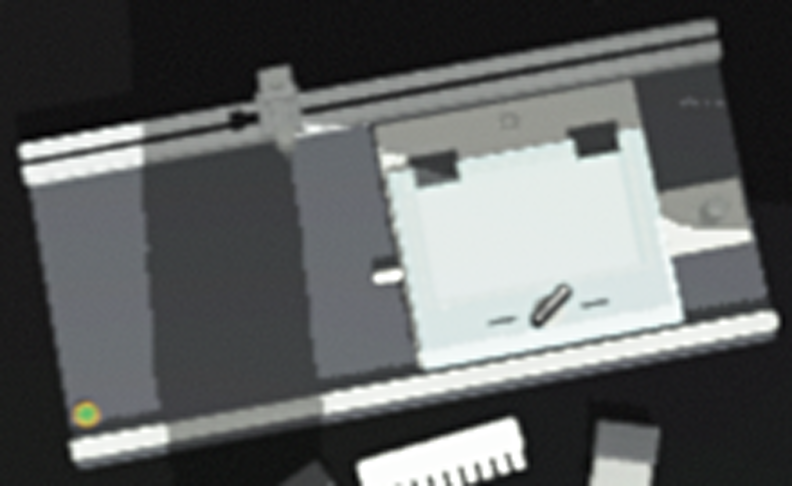

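View pics/s1.png

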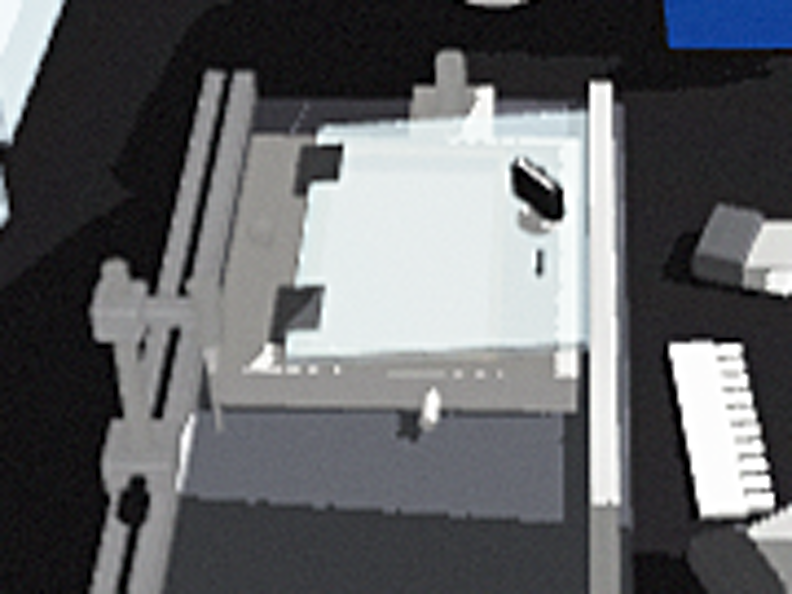

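```bash
cat > m.py <<'E'
from h import *
t=manip.camera("top"); s=manip.camera("side")
T=lambda u,v:(220+(u+.5)/3.6-.5,165+(v+.5)/3.6-.5)
S=lambda u,v:(220+(u+.5)/4.4-.5,155+(v+.5)/4.4-.5)
def tri(a,b):
    A=ray(t,a,0);B=ray(s,b,0);ta=np.array(t["xyz"]);sb=np.array(s["xyz"])
    d1=(A-ta)/np.linalg.norm(A-ta);d2=(B-sb)/np.linalg.norm(B-sb)
    k=np.linalg.lstsq(np.c_[d1,-d2],sb-ta,rcond=None)[0]
    p,q=ta+k[0]*d1,sb+k[1]*d2
    return (p+q)/2,np.linalg.norm(p-q)
print("post",tri(T(713,207),S(451,58)))
print("funnel",tri(T(510,121),S(265,222)), ray(t,T(510,121),.055),ray(s,S(265,222),.055))
print("tip",ray(s,S(219,428),.065))
print("key",tri(T(551,305),S(540,180)))
for n,p in dict(k1=(535,322),k2=(568,288)).items(): print(n,ray(t,T(*p),.093))
for n,p in dict(i1=(502,321),i2=(595,302)).items(): print(n,ray(t,T(*p),.06))
for n,p in dict(fl=(75,460),fr=(778,325)).items(): print(n,ray(t,T(*p),.03))
for n,p in dict(rl=(20,150),rr=(716,26)).items(): print(n,ray(t,T(*p),.04))
E
python3 m.py
```

```text
post (array([ 0.61054189, -0.26405211,  0.07125153]), np.float64(0.0009751087964566176))
funnel (array([ 0.68264181, -0.10672055,  0.05574381]), np.float64(0.001773096634059706)) [ 0.68368838 -0.1066236   0.055     ] [ 0.68203498 -0.10758114  0.055     ]
tip [0.6534665  0.06863974 0.065     ]
key (array([ 0.53108536, -0.13358792,  0.08825919]), np.float64(0.001981403013979758))
k1 [ 0.51840218 -0.12053356  0.093     ]
k2 [ 0.54458534 -0.14639852  0.093     ]
i1 [ 0.52325463 -0.09751835  0.06      ]
i2 [ 0.53782764 -0.17073873  0.06      ]
fl [0.41814245 0.23898464 0.03      ]
fr [ 0.52231859 -0.32067045  0.03      ]
rl [0.66542417 0.28441079 0.04      ]
rr [ 0.76489506 -0.27611076  0.04      ]
```

```bash
python3 -m crank '[[[0.499,-0.134,0.04],[0,0,-82.3]],[[0.499,-0.134,0.04],[0,0,-82.3]],[[0.499,-0.134,0.04],[0,0,-82.3]],[[0.499,-0.134,0.04],[0,0,-82.3]],[[0.499,-0.134,0.04],[0,0,-82.3]],[[0.499,-0.134,0.04],[0,0,-82.3]],[[0.499,-0.134,0.04],[0,0,-82.3]],[[0.499,-0.134,0.04],[0,0,-82.3]],[[0.499,-0.134,0.04],[0,0,-82.3]],[[0.499,-0.134,0.04],[0,0,-82.3]]]' 0.094
cat > o.py <<'E'
from h import *
o=manip.get_obs();print("t",round(o["time"],2),"ee",np.round(o["ee_pos"],4),"yaw/eul",np.round(R.from_quat(o["tool_rot"]).as_euler("zyx",degrees=True),2),"F",np.round(o["contact_force"],1),"w",round(o["gripper_width"],4),"g",round(o["grip_force"],1),"q",np.round(o["joint_pos"],2))
E
python3 o.py; python3 - <<'E'
from h import *
c=manip.camera("wrist"); cv2.imwrite("pics/w1.png",c["color"]); print(c["xyz"])
for o in ["grip_post","fill_port","key_top","needle_tip"]: print(o,[(np.round(d["position"],3).tolist(),round(d["conf"],2)) for d in manip.spot_in(o,c)[:3]])
print(pix(c,[[.6105,-.264,.071],[.683,-.107,.055],[.531,-.134,.09]]))
E
```

```text
time: 2.95
ee_pos: [0.6112, -0.2642, 0.179]
tool_rot: [0.64, 0.768, -0.0, -0.0]
contact_force: [-0.9, -0.8, -0.2]
gripper_width: 0.0939
grip_force: 0.0
t 2.95 ee [ 0.6112 -0.2642  0.179 ] yaw/eul [-1.004e+02 -6.000e-02  1.800e+02] F [-0.9 -0.8 -0.2] w 0.0939 g 0.0 q [-0.54  0.43  1.34 -0.    1.38 -0.72]
[ 0.59901903 -0.19917548  0.34352589]
grip_post []
fill_port [([0.606, -0.17, 0.058], 0.95)]
key_top [([0.54, -0.14, 0.087], 0.77)]
needle_tip []
[[326.90954585 235.328412  ]
 [482.36128469  15.41090201]
 [228.72600641  -4.99771537]]
```

View pics/w1.png

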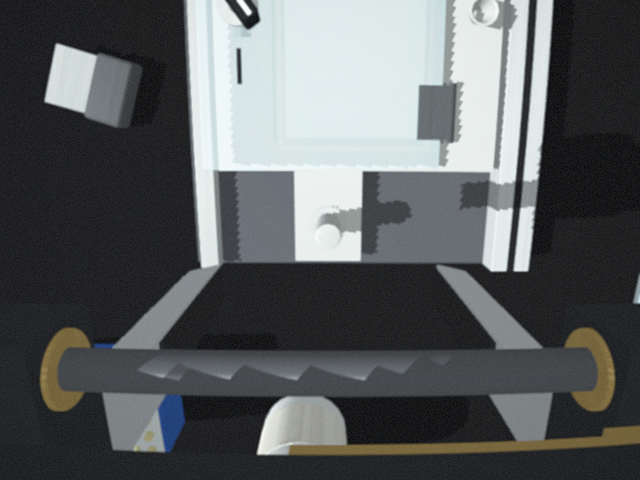

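```bash
python3 -m crank '[[[0,0,0.06],[0,0,0]],[[0,0,0.1],[0,0,0]],[[0,0,0.127],[0,0,0]],[[0,0,0.127],[0,0,0]]]' 0.094 && python3 -m crank '[[[0,0,0],[0,0,0]],[[0,0,0],[0,0,0]],[[0,0,0],[0,0,0]],[[0,0,0],[0,0,0]],[[0,0,0],[0,0,0]],[[0,0,0],[0,0,0]]]' 0.0; python3 o.py
python3 - <<'E'
from h import *
s=manip.camera("side");t=manip.camera("top")
cv2.imwrite("pics/s2.png",cv2.resize(s["color"][155:290,220:400],None,fx=4.4,fy=4.4,interpolation=cv2.INTER_CUBIC))
E
```

```text
time: 3.7
ee_pos: [0.608, -0.2646, 0.0497]
tool_rot: [0.641, 0.767, -0.001, -0.003]
contact_force: [-0.2, 0.3, 0.2]
gripper_width: 0.094
grip_force: 0.0
time: 4.45
ee_pos: [0.611, -0.2647, 0.0524]
tool_rot: [0.641, 0.768, -0.0, -0.0]
contact_force: [0.6, -0.2, -0.3]
gripper_width: 0.0377
grip_force: 0.0
t 4.45 ee [ 0.611  -0.2647  0.0524] yaw/eul [-1.0034e+02 -1.0000e-02 -1.8000e+02] F [ 0.6 -0.2 -0.3] w 0.0377 g 0.0 q [-0.54  0.56  1.43  0.    1.15 -0.72]
```

```bash
python3 -m crank '[[[0,0,0],[0,0,0]],[[0,0,0],[0,0,0]],[[0,0,0],[0,0,0]],[[0,0,0],[0,0,0]]]' && python3 -m crank '[[[0.01,0,0],[0,0,0]],[[0.03,0,0],[0,0,0]],[[0.05,0,0],[0,0,0]],[[0.07,0,0],[0,0,0]],[[0.09,0,0],[0,0,0]],[[0.11,0,0],[0,0,0]],[[0.13,0,0],[0,0,0]],[[0.145,0,0],[0,0,0]],[[0.155,0,0],[0,0,0]],[[0.155,0,0],[0,0,0]]]' ; python3 o.py
python3 - <<'E'
from h import *
s=manip.camera("side")
cv2.imwrite("pics/s2.png",cv2.resize(s["color"][175:285,230:310],None,fx=5.4,fy=5.4,interpolation=cv2.INTER_CUBIC))
w=manip.camera("wrist");cv2.imwrite("pics/w2.png",w["color"])
E
python3 -c "
import cv2,numpy as np
a=cv2.imread('pics/s2.png');b=cv2.imread('pics/w2.png')[0:400,300:640]
h=594
b=cv2.resize(b,(340,400));c=np.zeros((594,a.shape[1]+340,3),np.uint8);c[:594,:a.shape[1]]=a[:594];c[:400,a.shape[1]:]=b;print(a.shape);cv2.imwrite('pics/c2.png',c)"
```

```text
time: 5.05
ee_pos: [0.6117, -0.2647, 0.0524]
tool_rot: [0.641, 0.768, 0.001, 0.001]
contact_force: [4.8, 0.2, -2.6]
gripper_width: 0.0174
grip_force: 30.0
time: 6.3
ee_pos: [0.5842, -0.1124, 0.0524]
tool_rot: [0.64, 0.768, 0.0, 0.001]
contact_force: [5.9, 0.7, -5.6]
gripper_width: 0.0174
grip_force: 30.0
t 6.3 ee [ 0.5842 -0.1124  0.0524] yaw/eul [-1.0036e+02  1.4000e-01  1.7994e+02] F [ 5.9  0.7 -5.6] w 0.0174 g 30.0 q [-0.34  0.43  1.63 -0.    1.08 -0.52]
(594, 432, 3)
```

View pics/c2.png

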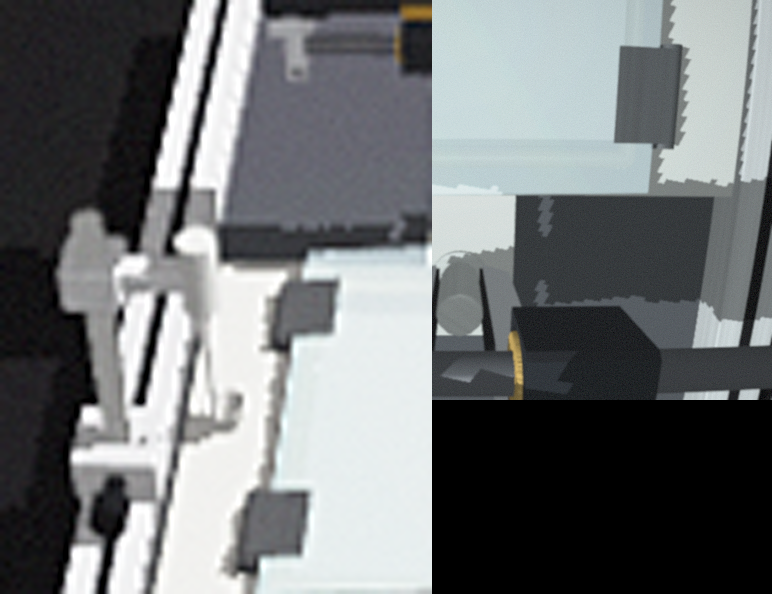

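```bash
python3 -m crank '[[[0.006,0,0],[0,0,0]],[[0.013,0,0],[0,0,0]],[[0.018,0,0],[0,0,0]],[[0.021,0,0],[0,0,0]],[[0.021,0,0],[0,0,0]]]' ; python3 o.py
python3 - <<'E'
from h import *
s=manip.camera("side");t=manip.camera("top")
cv2.imwrite("pics/s3.png",cv2.resize(s["color"][225:275,245:300],None,fx=11,fy=11,interpolation=cv2.INTER_CUBIC))
e=manip.get_obs()["ee_pos"]; d=e-np.array([.6112,-.2647,e[2]])
print(d,np.hypot(d[0],d[1]))
f=np.array([.682,-.1076,.055])+d; print(f,pix(s,f),pix(s,f+[0,0,.01]), "crop",(pix(s,f)-[245,225]+.5)*11-.5)
for p in [(268.7,251.3),(269.8,252.3)]: print(ray(s,p,.065))
E
```

```text
time: 7.02
ee_pos: [0.5807, -0.0931, 0.0524]
tool_rot: [0.64, 0.768, -0.0, 0.002]
contact_force: [6.4, -2.3, -7.4]
gripper_width: 0.0177
grip_force: 30.0
t 7.03 ee [ 0.5807 -0.0931  0.0524] yaw/eul [-1.0034e+02  1.7000e-01  1.7984e+02] F [ 6.4 -2.3 -7.4] w 0.0177 g 30.0 q [-0.31  0.42  1.64 -0.    1.08 -0.48]
[-0.0305563   0.17160057  0.        ] 0.17429986381990592
[0.6514437  0.06400057 0.055     ] [[271.26994513 253.86924975]] [[270.88528052 250.59496268]] crop [[293.96939648 322.56174726]]
[0.65550881 0.06715666 0.065     ]
[0.65218146 0.06971559 0.065     ]
```

View pics/s3.png

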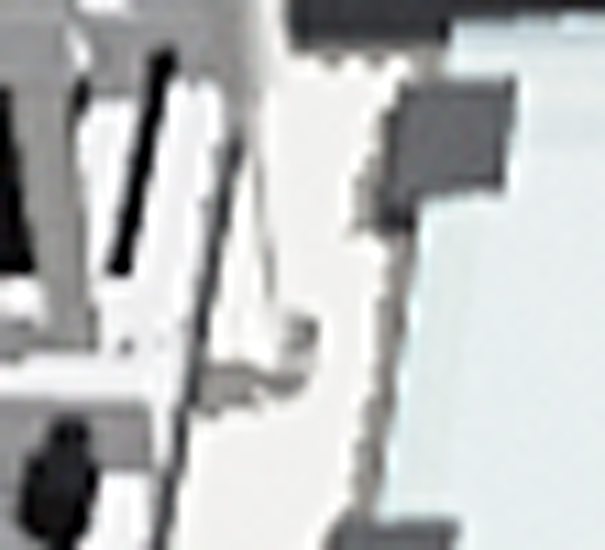

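```bash
python3 -m crank '[[[0.002,0,0],[0,0,0]],[[0.004,0,0],[0,0,0]],[[0.004,0,0],[0,0,0]],[[0.004,0,0],[0,0,0]]]' ; python3 o.py; python3 -m crank '[[[0,0,0],[0,0,0]],[[0,0,0],[0,0,0]],[[0,0,0],[0,0,0]],[[0,0,-0.04],[0,0,0]],[[0,0,-0.1],[0,0,0]],[[0,0,-0.14],[0,0,0]],[[-0.03,0,-0.15],[0,0,0]],[[-0.03,0,-0.15],[0,0,0]]]' 0.06; python3 o.py
python3 - <<'E'
from h import *
c=manip.camera("wrist"); cv2.imwrite("pics/w3.png",c["color"]); 
x0,y0=400,0
cv2.imwrite("pics/w3c.png",cv2.resize(c["color"][0:140,400:580],None,fx=4,fy=4,interpolation=cv2.INTER_CUBIC))
print(pix(c,[[.651,.068,.055],[.653,.069,.065],[.58,-.09,.071]]))
np.save("w3.npy",{k:c[k] for k in["mtx","D","xyz","orientation"]},allow_pickle=True)
E
```

```text
time: 7.62
ee_pos: [0.58, -0.0895, 0.0524]
tool_rot: [0.641, 0.768, -0.0, 0.002]
contact_force: [6.7, -2.4, -8.2]
gripper_width: 0.0172
grip_force: 30.0
t 7.62 ee [ 0.58   -0.0895  0.0524] yaw/eul [-100.33    0.18  179.83] F [ 6.7 -2.4 -8.2] w 0.0172 g 30.0 q [-0.3   0.41  1.65 -0.    1.08 -0.48]
time: 8.62
ee_pos: [0.585, -0.1188, 0.2043]
tool_rot: [0.641, 0.767, 0.0, 0.002]
contact_force: [-0.1, 0.3, 0.5]
gripper_width: 0.0601
grip_force: 0.0
t 8.62 ee [ 0.585  -0.1188  0.2043] yaw/eul [-1.0023e+02  1.7000e-01  1.7991e+02] F [-0.1  0.3  0.5] w 0.0601 g 0.0 q [-0.35  0.26  1.51 -0.    1.37 -0.52]
[[469.65176441 -21.28211469]
 [477.64340453 -27.17999086]
 [327.6013681  186.47004401]]
```

View pics/w3c.png

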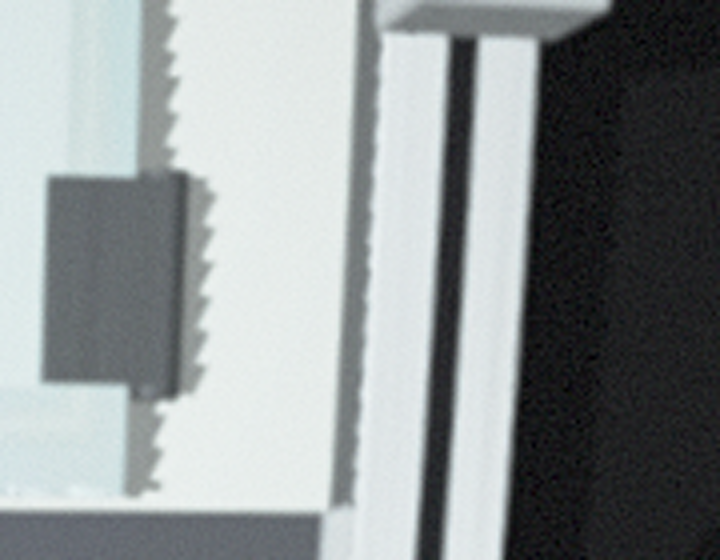

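```bash
python3 -m crank '[[[0.06,-0.01,0],[0,0,0]],[[0.12,-0.02,0],[0,0,0]],[[0.156,-0.027,0],[0,0,0]],[[0.156,-0.027,0],[0,0,0]],[[0.156,-0.027,0],[0,0,0]]]' 0.06; python3 o.py
python3 - <<'E'
from h import *
c=manip.camera("wrist"); cv2.imwrite("pics/w4.png",c["color"]); 
p=pix(c,[[.651,.068,.055],[.653,.069,.065],[.500,.0416,.09]]);print(p)
u,v=np.round(p[0]).astype(int); u=min(max(u-70,0),500);v=max(v-70,0)
a=cv2.resize(c["color"][v:v+140,u:u+140],None,fx=4,fy=4,interpolation=cv2.INTER_CUBIC)
b=c["color"][0:480,u-240:u][40:480]
im=np.zeros((560,800,3),np.uint8);im[:560,:560]=a;im[:440,560:800]=b[:, :240];cv2.imwrite("pics/w4c.png",im);print(u,v)
for o in ["key_top","needle_tip"]: print(o,[(np.round(d["position"],3).tolist(),round(d["conf"],2)) for d in manip.spot_in(o,c)[:3]])
import pickle;pickle.dump({k:c[k] for k in["mtx","D","xyz","orientation"]},open("w4.pkl","wb"))
E
```

```text
time: 9.3
ee_pos: [0.5291, 0.0315, 0.2017]
tool_rot: [0.64, 0.768, -0.001, -0.0]
contact_force: [0.2, 0.3, 0.8]
gripper_width: 0.0603
grip_force: 0.0
t 9.3 ee [0.5291 0.0315 0.2017] yaw/eul [-1.0037e+02 -7.0000e-02  1.7999e+02] F [0.2 0.3 0.8] w 0.0603 g 0.0 q [-0.1   0.13  1.67 -0.    1.34 -0.28]
[[496.48165781 205.59917723]
 [504.66462934 207.07236986]
 [287.46151676 212.03052304]]
426 136
key_top [([0.501, 0.044, 0.092], 0.62), ([0.382, 0.057, 0.02], 0.29)]
needle_tip [([0.681, 0.074, 0.136], 0.84)]
```

View pics/w4c.png

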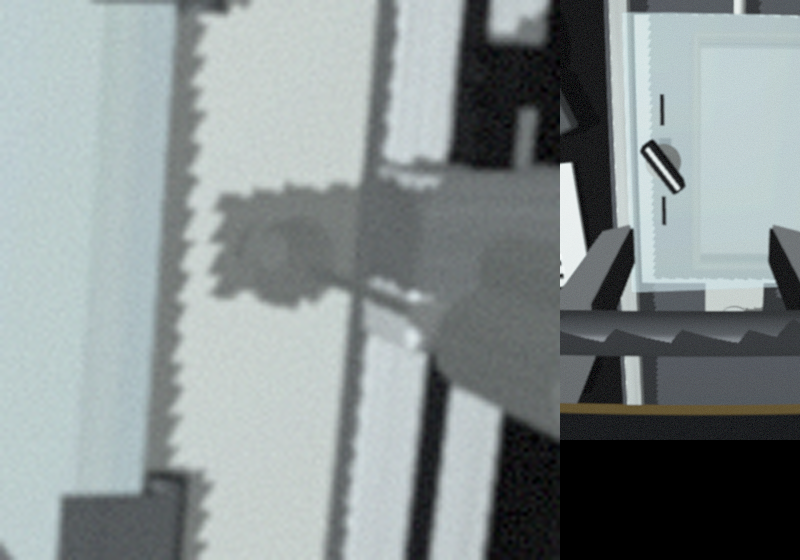

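```bash
python3 - <<'E'
from h import *
import pickle
c=pickle.load(open("w4.pkl","rb"))
F=lambda u,v:(426+(u+.5)/4-.5,136+(v+.5)/4-.5)
f=ray(c,F(275,250),.055);print("funnel",f)
yc=np.array([-.179,.984]);xc=np.array([.984,.179])
for q in [(310,266),(315,268),(320,270),(325,274)]:
    n=ray(c,F(*q),.065);d=(n-f)[:2];print(q,n,"dy",d@yc,"dx",d@xc)
g=cv2.cvtColor(cv2.imread("pics/w4.png"),cv2.COLOR_BGR2GRAY)[180:220,478:530]
g=np.clip((g.astype(float)-85)*5,0,255).astype(np.uint8)
cv2.imwrite("pics/w4d.png",cv2.resize(g,None,fx=14,fy=14,interpolation=cv2.INTER_CUBIC))
# z of a 20mm circle in crop px
for a in np.linspace(0,2*np.pi,8,endpoint=False):
    print(np.round((pix(c,f+.01*np.array([np.cos(a),np.sin(a),0]))[0]-[478,180]+.5)*14-.5))
E
```

```text
funnel [0.64790139 0.07317538 0.055     ]
(310, 266) [0.65088045 0.0723059  0.065     ] dy -0.0013888249984077637 dx 0.002775763367606194
(315, 268) [0.6518979 0.0721247 0.065    ] dy -0.0017492398675981815 dx 0.00374449432952232
(320, 270) [0.65291653 0.07194343 0.065     ] dy -0.0021099505493641082 dx 0.004714383658831485
(325, 274) [0.65403665 0.07140654 0.065     ] dy -0.002838753750298497 dx 0.005720473392571994
[412. 295.]
[395. 156.]
[284.  77.]
[144. 106.]
[ 58. 226.]
[ 77. 365.]
[187. 441.]
[326. 413.]
```

View pics/w4d.png

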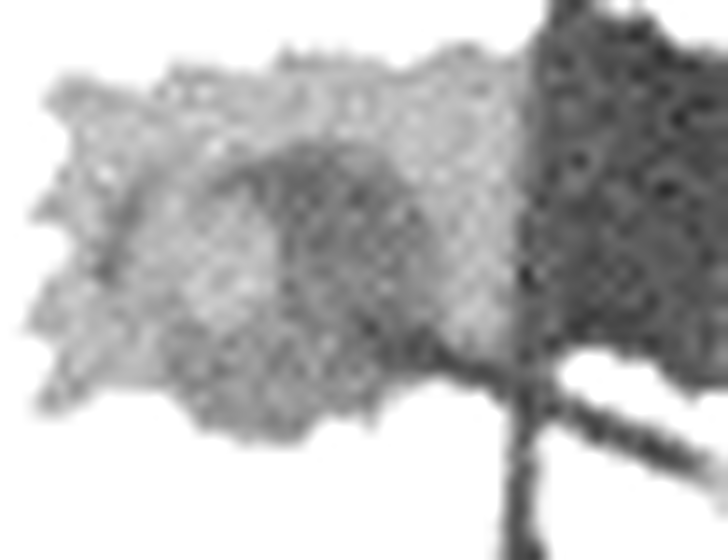

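```bash
python3 - <<'E'
from h import *
import pickle
c=pickle.load(open("w4.pkl","rb"))
f=ray(c,(497.4,200.7),.055);n=ray(c,(504.1,203.2),.065);print(f,n)
yc=np.array([-.179,.984]);xc=np.array([.984,.179]);d=(n-f)[:2];print("dy",d@yc,"dx",d@xc)
g=cv2.imread("pics/w4.png").astype(int)[165:250,255:330].max(2)
m=(g<70).astype(np.uint8);k,l,st,ce=cv2.connectedComponentsWithStats(m)
for i in range(1,k):
    if st[i,4]>15:
        ys,xs=np.nonzero(l==i); r=cv2.minAreaRect(np.c_[xs,ys].astype(np.float32)+np.float32([255,165]));b=cv2.boxPoints(r)
        z=.092 if st[i,4]>150 else .058
        W=np.array([ray(c,q,z) for q in b]);e=W[1]-W[0];h=W[2]-W[1];L=e if np.linalg.norm(e)>np.linalg.norm(h) else h
        print(st[i],"ctr",W.mean(0),"len",np.linalg.norm(e),np.linalg.norm(h),"ang from +y ccw",np.degrees(np.arctan2(-L[0],L[1]))%180)
E
```

```text
[0.65070174 0.07172569 0.055     ] [0.65181032 0.07167807 0.065     ]
dy -0.0002452849731348386 dx 0.0010823148332501414
[ 12  16  43  52 562] ctr [0.50062769 0.04584547 0.092     ] len 0.011415233214472556 0.036853594097486134 ang from +y ccw 47.9250893043004
[34 73  2 12 24] ctr [0.50337552 0.01183211 0.058     ] len 0.0007486938979429018 0.008528518293942688 ang from +y ccw 9.236045666468982
```

```bash
python3 -m crank '[[[0.017,-0.026,0.02],[0,0,-10]],[[0.017,-0.026,0.04],[0,0,-20]],[[0.017,-0.026,0.06],[0,0,-30]],[[0.017,-0.026,0.08],[0,0,-37]],[[0.017,-0.026,0.08],[0,0,-37]]]' 0.06; python3 o.py
python3 - <<'E'
from h import *
c=manip.camera("wrist"); cv2.imwrite("pics/w5.png",c["color"])
p=pix(c,[.5005,.044,.093])[0];print(p)
u,v=p.astype(int)
x0,y0=u-70,v-70
g=c["color"].astype(int)[y0:y0+140,x0:x0+140].max(2)
m=(g<70).astype(np.uint8);k,l,st,ce=cv2.connectedComponentsWithStats(m)
for i in range(1,k):
    if st[i,4]>100:
        ys,xs=np.nonzero(l==i); r=cv2.minAreaRect(np.c_[xs,ys].astype(np.float32)+np.float32([x0,y0]));b=cv2.boxPoints(r)
        W=np.array([ray(c,q,.092) for q in b]);e=W[1]-W[0];h=W[2]-W[1];L=e if np.linalg.norm(e)>np.linalg.norm(h) else h
        print(st[i],"ctr",W.mean(0),"len",np.linalg.norm(e),np.linalg.norm(h),"ang",np.degrees(np.arctan2(-L[0],L[1]))%180)
print([(np.round(d["position"],3).tolist(),round(d["conf"],2)) for d in manip.spot_in("key_top",c)[:3]])
E
```

```text
time: 10.07
ee_pos: [0.4996, 0.0427, 0.1207]
tool_rot: [0.365, 0.931, -0.001, -0.002]
contact_force: [-0.5, -0.4, 0.4]
gripper_width: 0.0602
grip_force: 0.0
t 10.07 ee [0.4996 0.0427 0.1207] yaw/eul [-137.16   -0.24 -179.98] F [-0.5 -0.4  0.4] w 0.0602 g 0.0 q [-0.09  0.16  1.81 -0.    1.17 -0.91]
[331.30301684 275.82666026]
[  0   0  41  54 182] ctr [0.46829654 0.04093298 0.092     ] len 0.031962333819155316 0.0013495693608105823 ang 10.38479272306737
[  59   22   24   82 1268] ctr [0.49811487 0.04633777 0.092     ] len 0.010711761338099639 0.04048393239490106 ang 47.70312395886302
[134  65   6  46 198] ctr [0.52896599 0.06142663 0.092     ] len 0.002400126780164586 0.02325483539316647 ang 49.63720717189685
[ 16  85  23  29 104] ctr [0.49724649 0.01841915 0.092     ] len 0.01767913279872254 0.001501258147981596 ang 9.992881551921757
[([0.496, 0.044, 0.095], 0.84)]
```

```bash
python3 -m crank '[[[0.003,0.001,0.012],[0,0,0]],[[0.003,0.001,0.025],[0,0,0]],[[0.003,0.001,0.038],[0,0,0]],[[0.003,0.001,0.038],[0,0,0]]]' 0.06; python3 o.py; python3 -m crank '[[[0,0,0],[0,0,0]],[[0,0,0],[0,0,0]],[[0,0,0],[0,0,0]],[[0,0,0],[0,0,0]],[[0,0,0],[0,0,0]],[[0,0,0],[0,0,0]],[[0,0,0],[0,0,0]]]' 0; python3 o.py
```

```text
time: 10.68
ee_pos: [0.4979, 0.0463, 0.0827]
tool_rot: [0.364, 0.931, -0.001, -0.002]
contact_force: [0.3, -0.4, 0.5]
gripper_width: 0.0599
grip_force: 0.0
t 10.68 ee [0.4979 0.0463 0.0827] yaw/eul [-137.33   -0.21 -179.98] F [ 0.3 -0.4  0.5] w 0.0599 g 0.0 q [-0.08  0.21  1.84 -0.    1.09 -0.91]
time: 11.55
ee_pos: [0.4987, 0.0455, 0.0844]
tool_rot: [0.364, 0.932, -0.001, -0.001]
contact_force: [-2.8, -3.0, 2.9]
gripper_width: 0.0115
grip_force: 30.0
t 11.55 ee [0.4987 0.0455 0.0844] yaw/eul [-1.3736e+02 -9.0000e-02  1.7992e+02] F [-2.8 -3.   2.9] w 0.0115 g 30.0 q [-0.08  0.21  1.84 -0.    1.09 -0.91]
```

```bash
python3 -m crank '[[[0,0,0],[0,0,5]],[[0,0,0],[0,0,10]],[[0,0,0],[0,0,15]],[[0,0,0],[0,0,20]],[[0,0,0],[0,0,25]],[[0,0,0],[0,0,30]],[[0,0,0],[0,0,34]],[[0,0,0],[0,0,37]],[[0,0,0],[0,0,37]],[[0,0,0],[0,0,37]]]'; python3 o.py
python3 - <<'E'
from h import *
c=manip.camera("wrist"); cv2.imwrite("pics/w6.png",c["color"])
print(pix(c,[[.6507,.0717,.055],[.6518,.0717,.065]]))
E
```

```text
time: 12.8
ee_pos: [0.4992, 0.046, 0.0838]
tool_rot: [0.64, 0.768, -0.0, -0.0]
contact_force: [2.7, -2.0, -6.4]
gripper_width: 0.0117
grip_force: 30.0
t 12.8 ee [0.4992 0.046  0.0838] yaw/eul [-1.0037e+02 -2.0000e-02  1.7999e+02] F [ 2.7 -2.  -6.4] w 0.0117 g 30.0 q [-0.08  0.21  1.84 -0.    1.09 -0.26]
[[633.23856654 276.94956796]
 [648.77056097 284.02263881]]
```

```bash
python3 -m crank '[[[0,-0.001,0.003],[0,0,0]],[[0,-0.0015,0.006],[0,0,0]],[[0,-0.002,0.009],[0,0,0]],[[0,-0.003,0.011],[0,0,0]],[[0,-0.003,0.011],[0,0,0]],[[0,-0.003,0.011],[0,0,0]]]'; python3 o.py
```

```text
time: 13.6
ee_pos: [0.4969, 0.0457, 0.074]
tool_rot: [0.641, 0.768, 0.0, 0.0]
contact_force: [-1.1, -1.6, 3.3]
gripper_width: 0.0108
grip_force: 30.0
t 13.6 ee [0.4969 0.0457 0.074 ] yaw/eul [-1.0034e+02  7.0000e-02 -1.7999e+02] F [-1.1 -1.6  3.3] w 0.0108 g 30.0 q [-0.08  0.22  1.86  0.    1.06 -0.26]
```

```bash
for i in 1 2 3; do python3 -m crank '[[[0,0,0.001],[0,0,0]],[[0,0,0.001],[0,0,0]],[[0,0,0.001],[0,0,0]]]' >/dev/null; python3 o.py; done
```

```text
t 13.97 ee [0.4968 0.0457 0.0729] yaw/eul [-1.0034e+02  4.0000e-02  1.8000e+02] F [-1.5 -1.2  5.6] w 0.0111 g 30.0 q [-0.08  0.22  1.86  0.    1.06 -0.26]
t 14.35 ee [0.4967 0.0457 0.0721] yaw/eul [-1.0035e+02  3.0000e-02  1.8000e+02] F [-3.  -1.1  7.1] w 0.011 g 30.0 q [-0.08  0.22  1.86 -0.    1.06 -0.26]
t 14.72 ee [0.4967 0.0457 0.072 ] yaw/eul [-1.0035e+02  2.0000e-02  1.7999e+02] F [-4.8 -2.1 12.8] w 0.0106 g 30.0 q [-0.08  0.22  1.86 -0.    1.06 -0.26]
```

```bash
python3 -m crank '[[[0,0,0.0005],[0,0,0]],[[0,0,0.001],[0,0,0]],[[0,0,0.001],[0,0,0]],[[0,0,0.001],[0,0,0]]]' >/dev/null; python3 o.py
python3 - <<'E'
from h import *
s=manip.camera("side"); cv2.imwrite("pics/s7.png",s["color"])
old=cv2.resize(cv2.imread("pics/s3.png"),(55,50),interpolation=cv2.INTER_AREA); new=s["color"][225:275,245:300]
up=lambda a:cv2.GaussianBlur(cv2.resize(a,None,fx=10,fy=10,interpolation=cv2.INTER_CUBIC),(0,0),6)
O,N=up(old),up(new)
for n,(x0,x1,y0,y1) in dict(hinge1=(31,48,5,22),hinge2=(29,44,43,49),bracket=(2,24,28,46),funnel=(25,31,26,37)).items():
    t=O[y0*10:y1*10,x0*10:x1*10]; ys,xs=max(y0*10-40,0),max(x0*10-40,0)
    r=cv2.matchTemplate(N[ys:y1*10+40,xs:x1*10+40],t,cv2.TM_CCOEFF_NORMED);_,m,_,l=cv2.minMaxLoc(r)
    print(n,round(m,3),(l[0]+xs-x0*10)/10,(l[1]+ys-y0*10)/10)
w=manip.camera("wrist");cv2.imwrite("pics/w7.png",w["color"])
E
python3 o.py
```

```text
t 15.22 ee [0.4968 0.0457 0.0718] yaw/eul [-1.0035e+02  1.0000e-02  1.7999e+02] F [-7.5 -1.  17.9] w 0.011 g 30.0 q [-0.08  0.23  1.86 -0.    1.06 -0.26]
hinge1 0.962 0.0 1.3
hinge2 0.759 -0.4 1.0
bracket 0.818 -0.2 1.3
funnel 0.502 0.0 1.0
t 15.32 ee [0.4968 0.0457 0.0719] yaw/eul [-1.0036e+02  1.0000e-02  1.7999e+02] F [-7.2 -1.3 19. ] w 0.0106 g 30.0 q [-0.08  0.23  1.86 -0.    1.06 -0.26]
```

```bash
python3 - <<'E'
import cv2,numpy as np
a=cv2.imread("pics/side0.png");b=cv2.imread("pics/s7.png")
up=lambda x:cv2.GaussianBlur(cv2.resize(x,None,fx=8,fy=8,interpolation=cv2.INTER_CUBIC),(0,0),4)
A,B=up(a),up(b)
for n,(x0,x1,y0,y1) in dict(knob=(243,256,258,276),rail=(228,262,330,352),blk=(238,262,212,232),bottle=(285,350,375,470),needle=(262,272,232,251)).items():
    for tag,f in (("gray",lambda q:q),("edge",lambda q:cv2.Canny(q,40,100).astype(np.float32))):
        t=f(A[y0*8:y1*8,x0*8:x1*8]);r=cv2.matchTemplate(f(B[y0*8-32:y1*8+32,x0*8-32:x1*8+32]),t,cv2.TM_CCOEFF_NORMED);_,m,_,l=cv2.minMaxLoc(r)
        print(n,tag,round(m,2),(l[0]-32)/8,(l[1]-32)/8)
c=cv2.resize(b[222:272,243:298],None,fx=11,fy=11,interpolation=cv2.INTER_CUBIC)
cv2.imwrite("pics/s7c.png",c)
E
```

```text
knob gray 1.0 0.0 0.0
knob edge 0.42 0.0 -0.125
rail gray 1.0 0.0 0.0
rail edge 0.56 0.0 0.0
blk gray 0.89 0.0 0.0
blk edge 0.22 0.0 0.25
bottle gray 0.99 0.0 0.0
bottle edge 0.62 0.0 0.0
needle gray 0.34 -1.5 0.25
needle edge 1.0 -4.0 -4.0
```

```bash
python3 -c "
from station import manip
print(manip.close_job())"; python3 o.py
```

```text
the job is handed in; nothing more can be done
None
the job is handed in; nothing more can be done
```

The job is handed in, with no verdict returned. I measured the funnel about 1 mm from the needle tip before turning the key, and a later side view suggested up to 1 mm more drift. The key is turned in line, and the cover is pressed onto its stop with about 19 N and still held.

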